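Lock the fence stop with its thumbscrew

TASK

The length stop on the fence rail has been knocked away from its place: slide the stop bracket back until its hole is over the hole in the nut bar hidden beneath it (a little past the scribed rail mark on the robot's left, to be found by feel), and put the flat-headed thumbscrew from the rack down through both holes. Press it down against its spring washer, give it a quarter turn, either way, so that it locks, and let go. Go gently: never push the screw against anything with more than 30 N, and leave the other tools and fasteners where they are.

Things in the scene. Friction and masses are not known exactly. Their poses are not given: they have to be found in the camera images.
- rail: Fence rail fixed to the bench: a channel 320 mm long (its x), 60 wide, 38 high, on a foot plate 100 wide, 6 thick. Origin: centre of its underside, z up. In the channel, hidden under the bracket, is a steel nut bar 8 mm thick (top 38, underside 30 mm above the origin; free space below it down to 6 mm), with a keyed hole of the same shape and direction as the bracket's.
- rail_mark (a point): Point on the rail's centre line at the height of the nut bar's top face (38 mm above the rail's origin), level with the white marks on the foot plate; axes as the rail's. The nut bar's hole is on the centre line, 5 to 30 mm from this point towards the rail's +x: where exactly is not measured and must be felt for. The nut bar does not give way.
- stop_bracket (a joint): Position (m) of the stop bracket along the rail's x; 0 has its hole at the rail mark, positive is towards the rail's +x. Travel -0.07 to 0.07. It slides with about 2.5 N of friction, stays where it is left, and is carried along by a screw standing in its hole.
- bracket_hole (a point): Centre of the bracket's keyed hole at the top face of its plate (46 mm above the rail's origin); axes as the rail's. The plate is 150 x 66 mm, 8 thick, lying directly on the nut bar. Keyed hole: 11.5 mm square with a slot through its middle 6.8 wide and 22.5 mm long over all, the slot running across the rail (y).
- washer_top (a point): Centre of the top face of the square brass spring washer around the bracket's hole (54 mm above the rail's origin when free): 38 mm outside, 24 mm inside. It gives up to 4 mm downwards: about 2.4 N to start, 7 N fully down (slow to spring back).
- bracket_stop (a point): Middle of the top edge of the bracket's upright stop plate, a good place to hold the bracket: 10 mm thick (rail's x), 66 wide (y; another 30 mm on the +y side), rising 42 mm above the bracket's plate (top 88 mm above the rail's origin), 66 mm from the hole towards the rail's +x; moves with the bracket; axes as the rail's.
- thumbscrew: Quarter-turn thumbscrew, loose, plain steel, about 90 g, standing in one of the rack's holes; the fastener with a flat bar for a head. Origin: centre of the underside of its round flange (32 mm across, 4 thick), z up along the shank. Thumb bar above the flange: 30 mm long (its x), 10 thick (y), from 4 to 34 mm above the origin.
- screw_tip (a point): Tip of the thumbscrew's 10 mm shank, 37 mm below its origin; the last 5 mm taper to a 6 mm wide end. Two cross lugs, 20 mm over all along x (parallel to the thumb bar), 5 mm thick along y, lie 10 to 15 mm above the tip. Flange on the free washer: lugs still in the nut bar's slot; pressed 3 to 4 mm further they are clear below it and can turn; the spring then holds them up against the nut bar.
- rack: Fixed aluminium fastener rack 204 x 56 mm, 45 mm high, three slots through its top, 24 x 12.5 mm, long way along its x axis, 60 mm apart along x. Origin: centre of its underside. The fasteners stand with their flanges on its top face.
- plain_pin: Plain pin in the rack, with a round knob head 20 mm wide and no lugs; bystander. Origin: underside of its flange.
- hex_bolt: Short bolt in the rack, with a low hexagon head; bystander. Origin: underside of its flange.
- hammer: Hammer lying on the bench, 280 mm long along its x; bystander.
- wrench: Wrench lying on the bench, 170 mm long along its x; bystander.
- tube: Cut piece of square steel tube lying on the bench, 140 mm long (its x), 70 x 70 mm; bystander. Origin: centre of its underside.
- clamp: Blue C-clamp lying flat, about 100 x 120 mm, 22 mm high; bystander.
- hacksaw: Hacksaw lying flat, about 100 x 400 mm, 16 mm high; bystander.

How it is judged:
By the outcome, as a careful person would: the job done as asked, in the order asked, and still so for the second after the job is handed in, with the robot touching nothing.
It also fails if it takes over 72 s, if anything falls off the work surface, if the arm or the gripper's body presses on something with over 40 N, if the wrist force passes 120 N, or if a joint passes its speed limit or range.

ROBOT

A 7-joint arm with a two-finger parallel gripper is mounted at the origin on the work surface. World frame = base frame: x ahead of the robot, y to its left, z up, the work surface at z = 0. Lengths are in m, angles in rad, forces in N, time in s.
With the tool pointing down it reaches from about 0.425 to 0.875 m from the base axis. Payload 4.7 kg.
Tool frame: the origin (TCP) lies at the very end of the fingers, on their centre line; the grasp point (between the pads) lies 19 mm behind it; z points along the fingers, y is the line along which they close (so a half turn about z gives the same grasp; the last joint's range is limited). The gripper opens to 87 mm and grips with 3 to 60 N. Pads are 19 mm wide; open, the fingers measure 117 mm over their backs; the gripper's body (75 mm by 190 mm) begins 51 mm behind the grasp point.
Start: joints at [1.126, 0.321, -0.07, 1.45, 0.023, 1.371, -0.057], TCP at [0.288, -0.583, 0.223] pointing down, gripper open.
Joint ranges: [-2.86, 2.86], [-0.3, 2.09], [-1.38, 1.24], [0.06, 2.45], [-1.56, 4.7], [0.09, 2.05], [-2.69, 2.69]. Speed limits (rad/s): [2.57, 2.57, 3.14, 3.14, 3.14, 3.14, 3.14].

INTERFACE

Orientations are given as a rotation vector (axis times angle).
In Python, from bench import ctrl, get_image, job gives the robot as it stands.
- The arm moves only by the shell command python3 -m crank 'ROWS' [FORCE]. ROWS is JSON, a list that holds one entry, the list of rows, each a list of 5 numbers: the shift along the tool's x, y, z in mm, then the turn about the tool's z in rad, then the closure, from -1 (fully open) to 1 (shut), so that 0 is half open. A call has 1 to 10 rows; each row shifts and turns the commanded pose from where the row before left it, along the tool's axes as they then stand; what a row does not reach is not made up. A row lasts 1/12 s, in which the tool goes at most 41.7 mm and 7.16 degrees, less where a joint would pass 70% of its speed; a pose out of reach is approached as far as the arm can. A call with a gripper value outside its range is refused whole. The fingers move at their own pace and stop on an object; FORCE is the grip in N (left out, the last holds). Time passes only in rows, so rows that do not move let the fingers close. It gives the time, the measured TCP pose, the force, the opening and the grip force at its end, in the units of the state.
- ctrl.get_state(): the state, without advancing time (a new reading comes with each control period).
- get_image(name): name is "scene" or "top" or "wrist"; returns a dict with "pixels" (400x640x3 uint8, red, green, blue), "fx", "fy", "cx", "cy" (pixels), "T" (4x4, takes a point from camera to world coordinates); the wrist camera has in their place "T_tool_cam" (4x4, takes a point from camera to tool coordinates, whose origin is the TCP and whose axes are the flange's). Camera axes: x right, y down, z forward; pixel columns grow to the right and rows downward; lengths in m; the calibration is good to about 2 mm. A picture is of the moment at which its call begins: read the wrist's pose just before it. There is no depth.
- job.close_job(): hands the job in; it is judged then, once.
The state is a dict: "time": time; "joint_positions": joint angles; "qd": joint speeds; "joint_torque": joint torques, N m; "position": TCP position; "tool_rot": TCP orientation; "ft_force": force on the tool from outside, world axes, zero at the start; "torque": the same for the moment, N m; "grip_width": opening from 0.0 (shut) to 1.0 (fully open); "grip_force": force on a finger pad.
Only numpy, scipy, OpenCV 4.12 (cv2) and the standard library are available. Lean on these libraries where they do the work, as an engineer would, in place of code of your own. Each camera call takes 0.05 s, during which the arm holds its last target. There are 200 camera calls.

## Working session

There is one attempt and no reset: what is moved stays moved. The work goes in short steps, Python scripts to look and compute and a shell command to move; the robot and the scene stay as the last step left them, time stands still between calls to the robot, and variables do not carry over. Pictures are saved under pics/ and viewed, at most 10 in all, crops included, and the job is handed in when it is done.

```bash
ls; mkdir -p pics; python3 - <<'E'
from bench import ctrl,get_image
import cv2,json,numpy as np
s=ctrl.get_state();print(s)
cal={}
for n in("scene","top"):
    d=get_image(n);cv2.imwrite(f"pics/{n}0.png",d["pixels"][:,:,::-1])
    print(n,d["fx"],d["fy"],d["cx"],d["cy"],np.round(d["T"],4).tolist())
    cal[n]=dict(fx=d["fx"],fy=d["fy"],cx=d["cx"],cy=d["cy"],T=np.array(d["T"]).tolist())
json.dump(cal,open("cal.json","w"))
E
```

```text
pics
{'time': 0.0, 'joint_positions': array([ 1.12608479,  0.32180467, -0.07005926,  1.45161526,  0.02260667,
        1.37077056, -0.05690695]), 'qd': array([ 0.00117092,  0.00181784,  0.00098359, -0.0013014 ,  0.00112767,
       -0.00130207,  0.00013849]), 'joint_torque': array([-2.26180719e-04, -4.91297507e+01, -4.03852863e-01, -3.12527633e+01,
       -6.39656908e-02,  4.35798825e-02,  1.73731723e-04]), 'position': array([ 0.28758518, -0.5823438 ,  0.22150319]), 'tool_rot': array([-3.05759774e+00, -7.13999066e-01,  8.11740311e-04]), 'ft_force': array([ 0.20760452, -0.03454109,  0.14945241]), 'torque': array([-0.08412669, -0.04945088,  0.03214357]), 'grip_force': 0.0, 'grip_width': 0.9982781120055603}
scene 379.59147528522647 379.59147528522647 317.56087229887834 196.03831455080743 [[0.327, 0.725, -0.6062, 1.1796], [0.945, -0.2439, 0.2181, -0.2235], [0.0102, -0.6442, -0.7648, 0.8974], [0.0, 0.0, 0.0, 1.0]]
top 512.0989706048201 512.0989706048201 314.95163990719976 198.08054540934802 [[0.0128, -0.9907, 0.1352, 0.3243], [-0.9999, -0.0142, -0.0091, 0.0189], [0.0109, -0.135, -0.9908, 1.7361], [0.0, 0.0, 0.0, 1.0]]
```

View pics/top0.png

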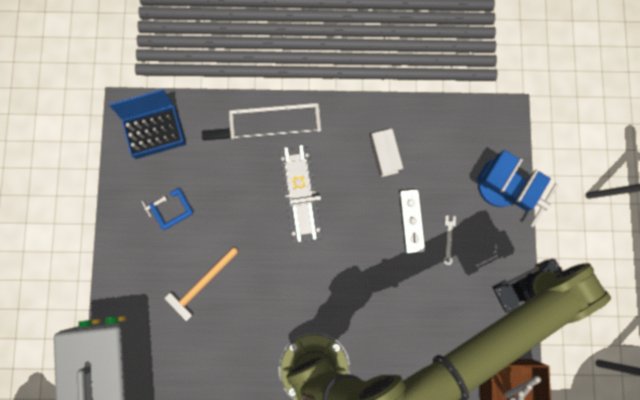

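View pics/scene0.png

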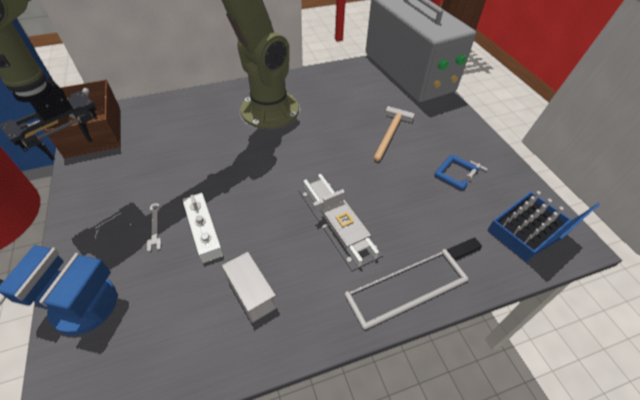

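The top view shows the rail at about (300,195), with its +x toward the robot because the stop plate sits at (303,198) below the washer at (298,183). The rack is at (412,220), with fasteners at about (410,202), (412,220) and (415,238). I'll enlarge both.

```bash
python3 - <<'E'
import cv2,numpy as np
t=cv2.imread("pics/top0.png");s=cv2.imread("pics/scene0.png")
f=lambda a:cv2.resize(a,(400,600) ,interpolation=cv2.INTER_CUBIC)
a=f(t[140:260,265:345]) # x5
b=f(t[140:260,370:450])
cv2.imwrite("pics/c1.png",np.hstack([a,b]))
cv2.imwrite("pics/c2.png",cv2.resize(s[170:280,170:390],(800,400),interpolation=cv2.INTER_CUBIC))
E
```

```text
(no output)
```

View pics/c1.png

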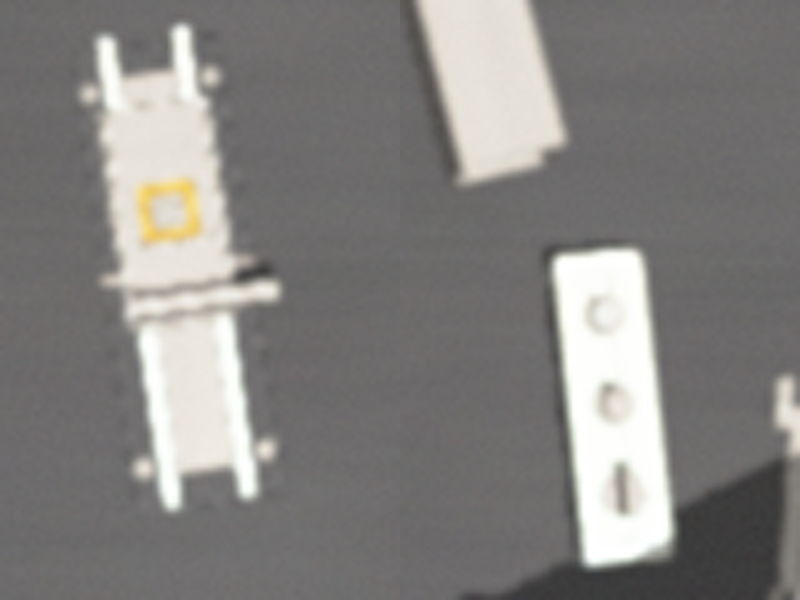

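View pics/c2.png

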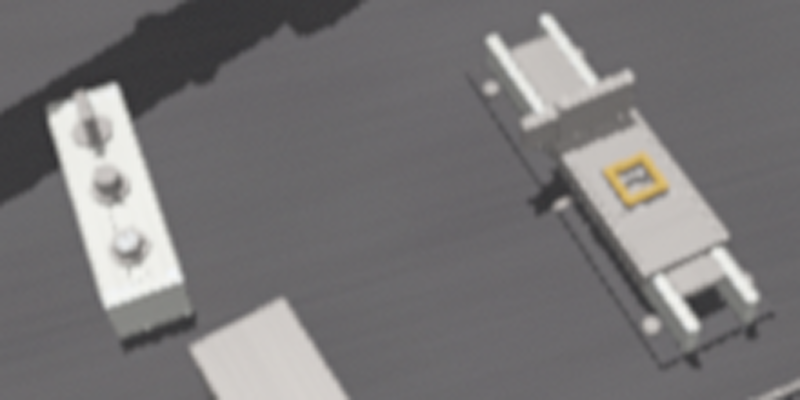

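The white foot-plate marks are at top-view px (286.6,196) and (314,192). The washer hole is at (299,182), so the bracket is about 40 mm off toward −x. The thumbscrew, with its bar head, is nearest the robot at (415,237.6), and its bar runs along the rack's x.

```bash
cat > h.py <<'E'
import json,numpy as np,cv2
from scipy.spatial.transform import Rotation as R
from bench import ctrl,get_image
cal=json.load(open("cal.json"))
def ray(c,T,u,v,z):
    T=np.array(T);d=T[:3,:3]@[(u-c["cx"])/c["fx"],(v-c["cy"])/c["fy"],1];o=T[:3,3]
    return (o+d*(z-o[2])/d[2]).round(4)
def top(u,v,z): return ray(cal["top"],cal["top"]["T"],u,v,z)
def st():
    s=ctrl.get_state();return s,np.array(s["position"]),R.from_rotvec(s["tool_rot"])
def yaw(rot): # world heading of tool y
    a=rot.as_matrix()[:,1];return np.arctan2(a[1],a[0])
def go(p,ydir=None):
    s,x,r=st();d=np.array(p)-x;m=r.inv().apply(d)*1000
    print("t",round(s["time"],2),"pos",x.round(4),"yaw_y",round(np.degrees(yaw(r)),2),"tool mm",m.round(1))
    if ydir is not None:
        a=-(np.radians(ydir)-yaw(r));a=(a+np.pi/2)%np.pi-np.pi/2  # tool z down
        print("turn",round(a,4),"q7",s["joint_positions"][6])
def wrist(name):
    s,x,r=st();d=get_image("wrist");cv2.imwrite(f"pics/{name}.png",d["pixels"][:,:,::-1])
    T=np.eye(4);T[:3,:3]=r.as_matrix();T[:3,3]=x
    json.dump(dict(fx=d["fx"],fy=d["fy"],cx=d["cx"],cy=d["cy"],T=(T@np.array(d["T_tool_cam"])).tolist(),tc=np.array(d["T_tool_cam"]).tolist()),open(f"{name}.json","w"))
def w(name,u,v,z):
    c=json.load(open(name+".json"));return ray(c,c["T"],u,v,z)
E
python3 - <<'E'
from h import *
A=lambda x,y,z:top(265+x/5,140+y/5,z)
B=lambda x,y,z:top(370+(x-400)/5,140+y/5,z)
print("marks",A(108,280,.006),A(245,260,.006))
print("bolts",[A(*p,.006) for p in((90,94),(212,76),(143,467),(266,450))])
print("washer",A(170,211,.054))
print("screw barTop",B(622,463,.079),B(622,514,.079),"others",B(604,314,.06),B(615,403,.06))
sc=B(622,488,.079)
go([sc[0],sc[1],.25],90+0)
E
```

```text
marks [0.5661 0.0998 0.006 ] [0.5813 0.0066 0.006 ]
bolts [array([0.6953, 0.1148, 0.006 ]), array([0.7092, 0.031 , 0.006 ]), array([0.439 , 0.0736, 0.006 ]), array([ 0.4516, -0.0093,  0.006 ])]
washer [0.6064 0.0572 0.054 ]
screw barTop [ 0.442  -0.3203  0.079 ] [ 0.409  -0.3198  0.079 ] others [ 0.5418 -0.3135  0.06  ] [ 0.4828 -0.3201  0.06  ]
t 0.1 pos [ 0.2876 -0.5824  0.2216] yaw_y -63.71 tool mm [ 240.1 -174.1  -28.1]
turn 0.4588 q7 -0.05687029463158143
```

```bash
python3 -m crank '[[[30,-21.8,-1,0,-1],[30,-21.8,-1,0,-1],[30,-21.8,-1,0,-1],[30,-21.8,-1,0,-1],[30,-21.8,-1,0,-1],[30,-21.8,-1,0,-1],[30,-21.8,-1,0,-1],[30,-21.8,0,0,-1],[0,0,0,0.12,-1],[0,0,0,0.12,-1]]]'
python3 -m crank '[[[0,0,0,0.12,-1],[0,0,0,0,-1],[0,0,0,0,-1],[0,0,0,0,-1]]]'
python3 - <<'E'
from h import *
go([.4255,-.32,.2],95);wrist("w1");print(json.load(open("w1.json"))["tc"])
E
```

```text
time: 0.93
position: [0.4273, -0.317, 0.2295]
tool_rot: [-3.122, -0.344, -0.0]
ft_force: [-0.7, -0.9, 0.5]
grip_width: 1.002
grip_force: 0.0
time: 1.27
position: [0.4256, -0.3202, 0.2293]
tool_rot: [-3.137, -0.159, 0.001]
ft_force: [-0.4, -0.6, 0.7]
grip_width: 1.003
grip_force: 0.0
t 1.27 pos [ 0.4256 -0.3202  0.2293] yaw_y -84.19 tool mm [-0.1 -0.2 29.3]
turn 0.0142 q7 -0.8908851891403555
[[0.00029696407139238575, -0.9529823795101874, -0.303025570134664, 0.08317102264648513], [0.9999998168499978, 0.00012319684788025313, 0.0005925559076842533, 5.791954962214296e-05], [-0.0005273635438300801, -0.30302569060334555, 0.9529822415565018, -0.16236256505315605], [0.0, 0.0, 0.0, 1.0]]
```

View pics/w1.png

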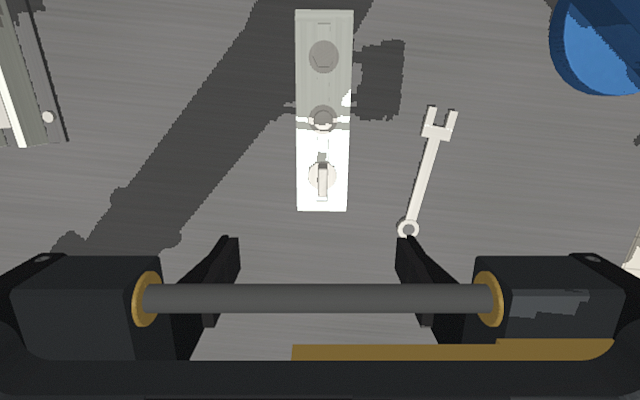

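The wrist view shows the thumbscrew at about (322,180), with its bar aligned with the image columns. The other two fasteners are at (322,118) and (323,57). I'll zoom in.

```bash
python3 - <<'E'
import cv2
a=cv2.imread("pics/w1.png")[90:220,270:370]
cv2.imwrite("pics/w1c.png",cv2.resize(a,None,fx=4.5,fy=4.5,interpolation=cv2.INTER_CUBIC))
E
```

```text
(no output)
```

View pics/w1c.png

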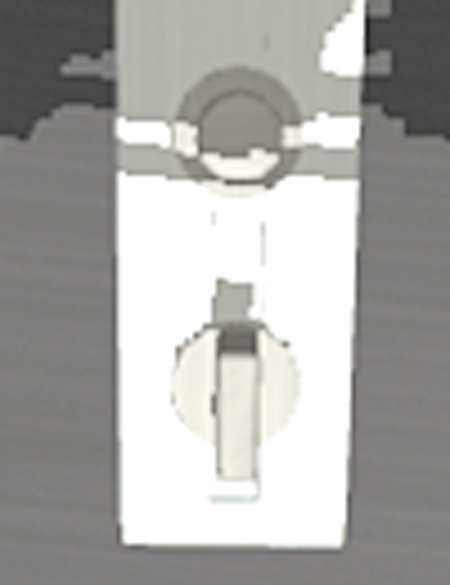

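```bash
python3 - <<'E'
from h import *
W=lambda x,y,z:w("w1",270+x/4.5,90+y/4.5,z)
a=W(239,352,.079);b=W(238,480,.079);c=W(237,385,.049)
print(a,b,(a+b)/2,"flange",c,"edges",W(220,416,.079),W(258,416,.079))
for p in((118,200),(121,545),(360,200),(346,545)):print(W(*p,.045))
m=(a+b)/2
# grasp: pads centre 19mm above TCP; bar 49..79 -> grasp at z .066 => TCP .052
go([m[0],m[1],.054],95)
E
```

```text
[ 0.4407 -0.3247  0.079 ] [ 0.4113 -0.3277  0.079 ] [ 0.426  -0.3262  0.079 ] flange [ 0.426  -0.3264  0.049 ] edges [ 0.4258 -0.3221  0.079 ] [ 0.4267 -0.3305  0.079 ]
[ 0.4668 -0.2938  0.045 ]
[ 0.3806 -0.3017  0.045 ]
[ 0.4726 -0.3506  0.045 ]
[ 0.3864 -0.3586  0.045 ]
t 1.32 pos [ 0.4256 -0.3202  0.2294] yaw_y -84.23 tool mm [ -0.2   6.  175.4]
turn 0.0135 q7 -0.8914910132429157
```

```bash
python3 -m crank '[[[0,2,30,0,-1],[0,2,35,0,-1],[0,2,35,0,-0.5],[0,0,35,0,-0.5],[0,0,30,0,-0.5],[0,0,10,0,-0.5],[0,0,2,0,-0.5],[0,0,0,0,-0.5]]]' 40
python3 -c "
from h import *
go([.426,-.3262,.052],95.5)"
```

```text
time: 1.98
position: [0.4267, -0.3264, 0.0529]
tool_rot: [-3.138, -0.156, -0.0]
ft_force: [0.6, 0.0, 0.2]
grip_width: 0.758
grip_force: 0.0
t 1.98 pos [ 0.4267 -0.3264  0.0529] yaw_y -84.31 tool mm [-0.6 -0.2  0.9]
turn 0.0034 q7 -0.9245878209461805
```

```bash
python3 -m crank '[[[0,0,0,0,1],[0,0,0,0,1],[0,0,0,0,1],[0,0,0,0,1],[0,0,0,0,1],[0,0,0,0,1],[0,0,0,0,1],[0,0,0,0,1]]]' 5; python3 -m crank '[[[0,0,0,0,1],[0,0,0,0,1]]]' 45
```

```text
time: 2.65
position: [0.4264, -0.3261, 0.0526]
tool_rot: [3.138, 0.155, 0.0]
ft_force: [-0.3, -0.2, 1.1]
grip_width: 0.229
grip_force: 0.0
time: 2.82
position: [0.4263, -0.326, 0.0525]
tool_rot: [-3.138, -0.155, 0.0]
ft_force: [0.4, -0.2, 0.5]
grip_width: 0.112
grip_force: 45.0
```

```bash
python3 -m crank '[[[0,0,-5,0,1],[0,0,-20,0,1],[0,0,-35,0,1],[0,0,-40,0,1],[0,0,-40,0,1],[0,0,-10,0,1],[0,0,0,-0.12,1],[0,0,0,-0.12,1],[0,0,0,-0.12,1],[0,0,0,-0.12,1]]]';python3 -m crank '[[[0,0,0,-0.12,1],[0,0,0,-0.12,1],[0,0,0,-0.12,1],[0,0,0,-0.12,1],[0,0,0,-0.12,1],[0,0,0,-0.12,1],[0,0,0,-0.12,1],[0,0,0,-0.12,1],[0,0,0,-0.12,1],[0,0,0,-0.07,1]]]'
python3 -c "
from h import *
go([.6064,.0572,.2],9.1)"
```

```text
time: 3.65
position: [0.4262, -0.326, 0.2025]
tool_rot: [-3.008, -0.906, 0.0]
ft_force: [-0.1, -0.2, -0.9]
grip_width: 0.113
grip_force: 45.0
time: 4.48
position: [0.4261, -0.326, 0.2023]
tool_rot: [-2.032, -2.395, 0.0]
ft_force: [0.8, 0.4, -1.5]
grip_width: 0.112
grip_force: 45.0
t 4.48 pos [ 0.4261 -0.326   0.2023] yaw_y 9.38 tool mm [348.7 240.3   2.3]
turn 0.0048 q7 0.7372796959379624
```

```bash
python3 -m crank '[[[25,17,0,0,1],[34,23.5,0,0,1],[34,23.5,0,0,1],[34,23.5,0,0,1],[34,23.5,0,0,1],[34,23.5,0,0,1],[34,23.5,0,0,1],[34,23.5,0,0,1],[34,23.5,0,0,1],[34,23.5,0,0,1]]]';python3 -m crank '[[[17.5,12,0,0,1],[0,0,0,0,1],[0,0,0,0,1],[0,0,0,0,1],[0,0,0,0,1]]]'
python3 -c "
from h import *
go([.6064,.0572,.2],9.1);wrist('w2')"
```

```text
time: 5.32
position: [0.6003, 0.0383, 0.2025]
tool_rot: [2.04, 2.389, -0.001]
ft_force: [0.6, 0.4, -0.9]
grip_width: 0.109
grip_force: 45.0
time: 5.73
position: [0.6088, 0.0536, 0.2023]
tool_rot: [2.042, 2.387, -0.002]
ft_force: [0.0, 0.4, -1.2]
grip_width: 0.112
grip_force: 45.0
t 5.73 pos [0.6088 0.0536 0.2023] yaw_y 8.89 tool mm [ 3.9 -1.8  2.3]
turn -0.0036 q7 -0.11357685563576139
```

View pics/w2.png

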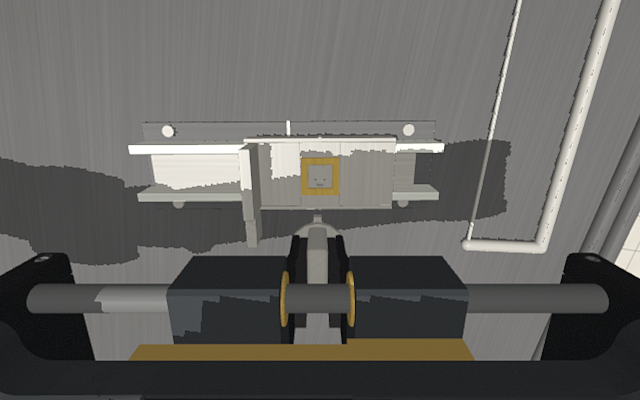

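The wrist view shows the washer around (320,176), a white rail mark at (288,128) on the far foot-plate edge, and the stop plate at u≈250. The screw tip in the gripper is at (318,217).

```bash
python3 - <<'E'
import cv2
a=cv2.imread("pics/w2.png")[110:235,235:395]
cv2.imwrite("pics/w2c.png",cv2.resize(a,None,fx=4.75,fy=4.75,interpolation=cv2.INTER_CUBIC))
E
```

```text
(no output)
```

View pics/w2c.png

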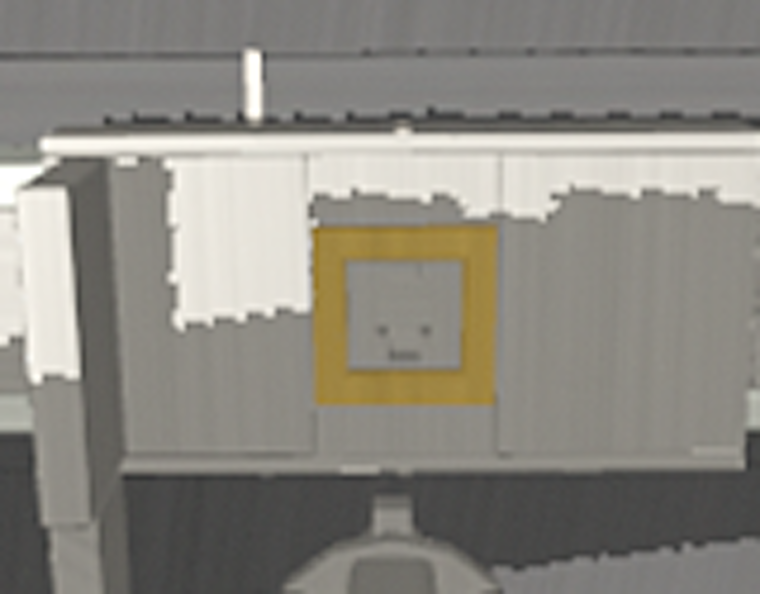

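```bash
python3 - <<'E'
from h import *
W=lambda x,y,z:w("w2",235+x/4.75,110+y/4.75,z)
cs=[W(*p,.054) for p in((314,227),(497,227),(496,404),(316,404))];h=np.mean(cs,axis=0)
print(np.array(cs),"hole",h, np.linalg.norm(cs[0]-cs[1]))
print("inner",np.mean([W(*p,.054) for p in((347,261),(464,261),(464,370),(348,370))],axis=0))
print("tip",W(393,498,.2023-.0445))
mk=[W(252,50,.006),W(254,120,.006)];print("mark",mk)
d=(cs[0]-cs[1]+cs[3]-cs[2])[:2];rx=d/np.linalg.norm(d);print("rail x heading",np.degrees(np.arctan2(rx[1],rx[0])))
print("mark-hole along rail",[(m-h)[:2]@rx for m in mk])
go([h[0],h[1],.1],9.1)
E
```

```text
[[0.5886 0.0764 0.054 ]
 [0.6257 0.0822 0.054 ]
 [0.6321 0.0448 0.054 ]
 [0.5944 0.0389 0.054 ]] hole [0.6102   0.060575 0.054   ] 0.03755063248468661
inner [0.6102 0.0608 0.054 ]
tip [0.6077 0.0591 0.1578]
mark [array([0.5679, 0.1053, 0.006 ]), array([0.5704, 0.0897, 0.006 ])]
rail x heading -171.10999444778244
mark-hole along rail [np.float64(0.03488012903514113), np.float64(0.034820955491914385)]
t 5.78 pos [0.6088 0.0536 0.2024] yaw_y 8.88 tool mm [  6.9   2.5 102.4]
turn -0.0038 q7 -0.11357523884286716
```

```bash
python3 -m crank '[[[2,1.5,20,0,1],[2,1.5,25,0,1],[0,0,25,0,1],[0,0,15,0,1],[0,0,8,0,1],[0,0,2,0,1],[0,0,0,0,1],[0,0,0,0,1],[0,0,0,0,1]]]'
python3 - <<'E'
from h import *
go([.6102,.0606,.1],8.9);wrist('w3')
a=cv2.imread("pics/w3.png");cv2.imwrite("pics/w3c.png",cv2.resize(a[170:290,240:400],None,fx=4.75,fy=4.75,interpolation=cv2.INTER_CUBIC))
E
```

```text
time: 6.53
position: [0.6124, 0.0603, 0.1091]
tool_rot: [2.038, 2.388, 0.003]
ft_force: [0.1, 0.0, -0.6]
grip_width: 0.113
grip_force: 45.0
t 6.53 pos [0.6124 0.0603 0.1091] yaw_y 9.03 tool mm [ 0.7 -2.2  9.1]
turn 0.0023 q7 -0.160215131275347
```

View pics/w3c.png

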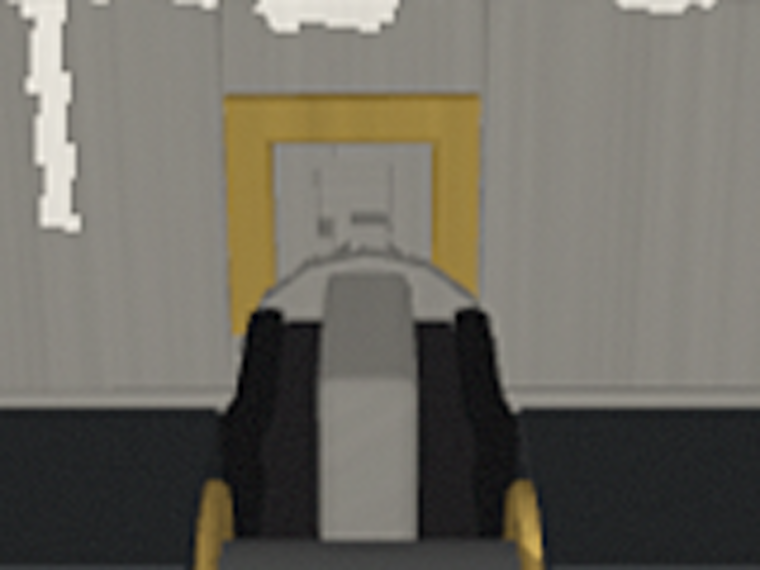

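```bash
python3 - <<'E'
from h import *
c=json.load(open("w3.json"))
T=lambda x,y,z:ray(c,c["tc"],240+x/4.75,170+y/4.75,z)*1000
print("bar end top (exp x=15)",T(368,378,-.0265),"bar end bottom",T(368,272,.0035),"flange edge underside(exp 16)",T(368,250,.0075),T(368,250,.0035))
W=lambda x,y,z:w("w3",240+x/4.75,170+y/4.75,z)
print("washer top edge mid",W(351.5,95,.054),"inner top",W(353,142,.054), "slot end/hole",W(355,150,.046))
s,x,r=st();h=(W(351.5,95,.054)-x); print("edge in tool (19 when centred)",r.inv().apply(h)*1000, "inner (12)",r.inv().apply(W(353,142,.054)-x)*1000)
E
```

```text
bar end top (exp x=15) [ 15.1  -0.3 -26.5] bar end bottom [13.7 -0.3  3.5] flange edge underside(exp 16) [14.9 -0.3  7.5] [16.5 -0.3  3.5]
washer top edge mid [0.6066 0.0799 0.054 ] inner top [0.608  0.0727 0.054 ] slot end/hole [0.6089 0.0689 0.046 ]
edge in tool (19 when centred) [20.26835004 -2.69680812 54.97934458] inner (12) [12.93781951 -2.44520397 54.98351207]
```

```bash
python3 -m crank '[[[1,-2.3,0,0,1],[0,0,6,0,1],[0,0,6,0,1],[0,0,2,0,1],[0,0,0,0,1],[0,0,0,0,1]]]';python3 -m crank '[[[0,0,2,0,1],[0,0,1,0,1],[0,0,1,0,1],[0,0,0,0,1]]]';python3 -m crank '[[[0,0,1,0,1],[0,0,1,0,1],[0,0,0,0,1]]]'; python3 -m crank '[[[0,0,1,0,1],[0,0,0,0,1]]]';
```

```text
time: 7.08
position: [0.6087, 0.0609, 0.0931]
tool_rot: [-2.039, -2.389, 0.001]
ft_force: [-0.3, 0.4, -1.0]
grip_width: 0.106
grip_force: 45.0
time: 7.42
position: [0.6088, 0.0609, 0.0893]
tool_rot: [-2.039, -2.39, 0.0]
ft_force: [0.3, 0.7, -1.2]
grip_width: 0.114
grip_force: 45.0
time: 7.67
position: [0.6088, 0.0609, 0.0873]
tool_rot: [-2.039, -2.39, 0.0]
ft_force: [-0.6, -0.1, -1.5]
grip_width: 0.113
grip_force: 45.0
time: 7.83
position: [0.6088, 0.0609, 0.0864]
tool_rot: [-2.039, -2.39, 0.0]
ft_force: [0.3, 0.2, -1.4]
grip_width: 0.113
grip_force: 45.0
```

```bash
python3 -m crank '[[[0,0,1,0,1],[0,0,1,0,1],[0,0,0,0,1]]]'; python3 -m crank '[[[0,0,1,0,1],[0,0,0,0,1]]]';python3 -m crank '[[[0,0,1,0,1],[0,0,0,0,1]]]'
```

```text
time: 8.08
position: [0.6091, 0.0609, 0.0844]
tool_rot: [2.039, 2.39, 0.0]
ft_force: [0.2, -0.6, -0.9]
grip_width: 0.113
grip_force: 45.0
time: 8.25
position: [0.6091, 0.061, 0.0834]
tool_rot: [2.039, 2.39, 0.0]
ft_force: [0.1, -0.5, -1.2]
grip_width: 0.109
grip_force: 45.0
time: 8.42
position: [0.6091, 0.061, 0.0826]
tool_rot: [2.039, 2.39, 0.0]
ft_force: [0.5, -0.5, -1.4]
grip_width: 0.11
grip_force: 45.0
```

```bash
python3 -m crank '[[[0,0,0.5,0,1],[0,0,0,0,1]]]'; python3 -m crank '[[[0,0,0.5,0,1],[0,0,0,0,1]]]';python3 -m crank '[[[0,0,0.5,0,1],[0,0,0,0,1]]]'
```

```text
time: 8.58
position: [0.6091, 0.0609, 0.0825]
tool_rot: [2.039, 2.39, 0.0]
ft_force: [-0.1, 0.1, 1.3]
grip_width: 0.111
grip_force: 45.0
time: 8.75
position: [0.6092, 0.061, 0.0824]
tool_rot: [2.039, 2.389, 0.0]
ft_force: [-2.2, -0.7, 4.1]
grip_width: 0.109
grip_force: 45.0
time: 8.92
position: [0.6093, 0.061, 0.0823]
tool_rot: [2.039, 2.389, 0.0]
ft_force: [-2.2, -0.7, 8.1]
grip_width: 0.11
grip_force: 45.0
```

```bash
python3 -m crank '[[[0,-2,-0.6,0,1],[0,-4,0,0,1],[0,-4,0,0,1],[0,-4,0,0,1],[0,-4,0,0,1],[0,-4,0,0,1],[0,-4,0,0,1],[0,-4,0,0,1],[0,-2,0,0,1],[0,0,0,0,1]]]'; python3 -m crank '[[[0,-2,0,0,1],[0,-2,0,0,1],[0,0,0,0,1]]]'; python3 -c "
from h import *
go([.6091,.061,.0824],8.9)"
```

```text
time: 9.75
position: [0.5775, 0.0558, 0.0824]
tool_rot: [2.039, 2.389, 0.001]
ft_force: [3.6, 0.8, 4.5]
grip_width: 0.111
grip_force: 45.0
time: 10.0
position: [0.5741, 0.0553, 0.0824]
tool_rot: [2.038, 2.389, 0.002]
ft_force: [4.9, 0.6, 5.1]
grip_width: 0.108
grip_force: 45.0
t 10.0 pos [0.5741 0.0553 0.0824] yaw_y 9.05 tool mm [ 0.2 35.4  0. ]
turn 0.0026 q7 -0.15297435718943528
```

```bash
for i in 1; do
python3 -m crank '[[[0,-1.5,0,0,1],[0,-1.5,0,0,1],[0,0,0,0,1]]]' | sed -n '2p;4p'
python3 -m crank '[[[0,-1,0,0,1],[0,-1,0,0,1],[0,0,0,0,1]]]'| sed -n '2p;4p'
python3 -m crank '[[[0,-1,0,0,1],[0,-1,0,0,1],[0,0,0,0,1]]]'| sed -n '2p;4p'
python3 -m crank '[[[0,-1,0,0,1],[0,-1,0,0,1],[0,0,0,0,1]]]'| sed -n '2p;4p'
python3 -m crank '[[[0,-1,0,0,1],[0,-1,0,0,1],[0,0,0,0,1]]]'| sed -n '2p;4p'
done
```

```text
position: [0.5713, 0.0549, 0.0823]
ft_force: [4.3, -1.1, 5.1]
position: [0.5693, 0.0545, 0.0823]
ft_force: [5.4, 0.5, 5.2]
position: [0.5666, 0.0542, 0.0819]
ft_force: [4.1, 0.6, 3.0]
position: [0.5626, 0.0536, 0.0804]
ft_force: [1.0, 0.8, -0.2]
position: [0.5612, 0.0533, 0.0807]
ft_force: [1.6, -0.1, -1.8]
```

```bash

python3 -m crank '[[[0,0.5,0.5,0,1],[0,0.5,0.5,0,1],[0,0,0,0,1]]]' | sed -n '2p;4p'
python3 -m crank '[[[0,0,0.5,0,1],[0,0,0.5,0,1],[0,0,0,0,1]]]'| sed -n '2p;4p'
python3 -m crank '[[[0,0,0.5,0,1],[0,0,0,0,1]]]'| sed -n '2p;4p'
```

```text
position: [0.5627, 0.0535, 0.0801]
ft_force: [0.1, 0.5, -1.5]
position: [0.563, 0.0536, 0.0794]
ft_force: [-1.6, -0.2, -0.5]
position: [0.563, 0.0536, 0.0789]
ft_force: [-2.1, -0.1, -1.1]
```

```bash

python3 -m crank '[[[0,0,0.7,0,1],[0,0,0.7,0,1],[0,0,0,0,1]]]' | sed -n '2p;4p'
python3 -m crank '[[[0,0,0.7,0,1],[0,0,0.7,0,1],[0,0,0,0,1]]]'| sed -n '2p;4p'
python3 -m crank '[[[0,0,0.7,0,1],[0,0,0,0,1]]]'| sed -n '2p;4p'
```

```text
position: [0.5631, 0.0536, 0.0774]
ft_force: [-1.4, -0.1, -0.2]
position: [0.5633, 0.0536, 0.0761]
ft_force: [-3.1, -0.8, 0.7]
position: [0.5634, 0.0537, 0.0755]
ft_force: [-2.4, -1.1, -0.5]
```

```bash

python3 -m crank '[[[0,-0.4,0.5,0,1],[0,0,0.5,0,1],[0,0,0,0,1]]]' | sed -n '2p;4p'
python3 -m crank '[[[0,0,0.7,0,1],[0,0,0.7,0,1],[0,0,0,0,1]]]'| sed -n '2p;4p'
python3 -m crank '[[[0,0,0.7,0,1],[0,0,0.7,0,1],[0,0,0,0,1]]]'| sed -n '2p;4p'
python3 -m crank '[[[0,0,0.7,0,1],[0,0,0.7,0,1],[0,0,0,0,1]]]'| sed -n '2p;4p'
```

```text
position: [0.5633, 0.0537, 0.0746]
ft_force: [-1.6, -0.1, -0.3]
position: [0.5633, 0.0537, 0.0731]
ft_force: [-1.0, -0.2, -1.1]
position: [0.5633, 0.0537, 0.0717]
ft_force: [-0.4, -1.1, -1.6]
position: [0.5633, 0.0536, 0.0703]
ft_force: [-0.7, -1.1, -1.6]
```

```bash

python3 -m crank '[[[0,0,1.5,0,1],[0,0,1.5,0,1],[0,0,1.5,0,1],[0,0,1.5,0,1],[0,0,0,0,1]]]' | sed -n '2p;4p'
python3 -m crank '[[[0,0,1,0,1],[0,0,1,0,1],[0,0,0,0,1]]]'| sed -n '2p;4p'
python3 -m crank '[[[0,0,0.7,0,1],[0,0,0.7,0,1],[0,0,0,0,1]]]'| sed -n '2p;4p'
python3 -m crank '[[[0,0,0.7,0,1],[0,0,0.7,0,1],[0,0,0,0,1]]]'| sed -n '2p;4p'
```

```text
position: [0.5631, 0.0536, 0.0641]
ft_force: [-0.5, -0.0, -1.5]
position: [0.5631, 0.0536, 0.0622]
ft_force: [-0.7, 0.0, 0.2]
position: [0.5632, 0.0536, 0.0612]
ft_force: [-1.5, -1.1, 1.3]
position: [0.5632, 0.0536, 0.0599]
ft_force: [-1.8, 0.4, 3.1]
```

```bash

python3 -m crank '[[[0,0,0.7,0,1],[0,0,0.7,0,1],[0,0,0,0,1]]]'| sed -n '2p;4p'
python3 -m crank '[[[0,0,0.5,0,1],[0,0,0.3,0,1],[0,0,0,0,1],[0,0,0,0,1]]]'| sed -n '2p;4p'
```

```text
position: [0.5632, 0.0536, 0.0584]
ft_force: [-1.6, 0.4, 3.4]
position: [0.5633, 0.0536, 0.0577]
ft_force: [-2.2, -0.1, 5.4]
```

```bash

python3 -m crank '[[[0,0,0,-0.08,1],[0,0,0,-0.08,1],[0,0,0,-0.08,1],[0,0,0,-0.08,1],[0,0,0,0,1]]]'; python3 -c "
from h import *
s,x,r=st();print(np.degrees(yaw(r)),s['torque'])"
```

```text
time: 15.75
position: [0.5635, 0.0531, 0.0578]
tool_rot: [1.628, 2.686, -0.0]
ft_force: [-2.6, -0.6, 6.0]
grip_width: 0.112
grip_force: 45.0
27.56343168863313 [-0.24612802  0.3097434  -0.06004606]
```

```bash

python3 -m crank '[[[0,0,0,-0.1,1],[0,0,0,-0.1,1],[0,0,0,-0.1,1],[0,0,0,-0.1,1],[0,0,0,-0.1,1],[0,0,0,-0.1,1],[0,0,0,0,1]]]'| sed -n '2p;4p'
python3 -m crank '[[[0,0,0,-0.1,1],[0,0,0,-0.1,1],[0,0,0,-0.1,1],[0,0,0,-0.1,1],[0,0,0,-0.1,1],[0,0,0,-0.1,1],[0,0,0,-0.05,1],[0,0,0,0,1],[0,0,0,0,1]]]'; python3 -c "
from h import *
s,x,r=st();print(np.degrees(yaw(r)),s['torque'],s['joint_positions'][6])"
```

```text
position: [0.5635, 0.053, 0.0578]
ft_force: [-2.6, -1.8, 6.2]
time: 17.08
position: [0.5636, 0.053, 0.0577]
tool_rot: [-0.246, 3.131, -0.001]
ft_force: [-1.6, -1.8, 5.6]
grip_width: 0.108
grip_force: 45.0
98.98801542885556 [-0.17050359  0.31717365  0.04374225] 1.297137611798994
```

```bash

python3 -m crank '[[[0,0,-0.5,0,1],[0,0,-0.5,0,1],[0,0,-0.3,0,1],[0,0,0,0,1],[0,0,0,0,1],[0,0,0,0,1]]]'| sed -n '2p;4p'
python3 -m crank '[[[0,0,0,0,0.5],[0,0,0,0,0.3],[0,0,0,0,0],[0,0,0,0,0],[0,0,0,0,0],[0,0,0,0,0],[0,0,0,0,0]]]'| sed -n '2p;4,6p'
```

```text
position: [0.5635, 0.0531, 0.0588]
ft_force: [0.1, -2.9, 4.2]
position: [0.563, 0.0538, 0.0586]
ft_force: [0.2, -0.2, -0.3]
grip_width: 0.485
grip_force: 0.0
```

Released cleanly. I'll retreat upward and check with a picture.

```bash

python3 -m crank '[[[0,0,-5,0,0],[0,0,-10,0,0],[0,0,-25,0,0],[0,0,-35,0,0],[0,0,-35,0,0],[0,0,-35,0,0],[0,0,0,0,0],[0,0,0,0,0]]]'| sed -n '1,2p;4p'
python3 - <<'E'
from h import *
go([.563,.0537,.2]);wrist("w4")
c=json.load(open("w4.json"));iT=np.linalg.inv(np.array(c["T"]))
for n,p in(("origin",(.5630,.0537,.051)),("bartop",(.563,.0537,.084))):
    q=iT@np.r_[p,1];print(n,c["fx"]*q[0]/q[2]+c["cx"],c["fy"]*q[1]/q[2]+c["cy"])
a=cv2.imread("pics/w4.png")[90:240,220:420];cv2.imwrite("pics/w4c.png",cv2.resize(a,None,fx=4,fy=4,interpolation=cv2.INTER_CUBIC))
E
```

```text
time: 18.83
position: [0.5648, 0.0542, 0.207]
ft_force: [-0.2, -0.1, -1.4]
t 18.83 pos [0.5648 0.0542 0.207 ] yaw_y 99.01 tool mm [ 1.8 -0.2  7. ]
origin 317.40006360413577 179.7949006076381
bartop 317.3509068611672 188.8697481683402
```

View pics/w4c.png

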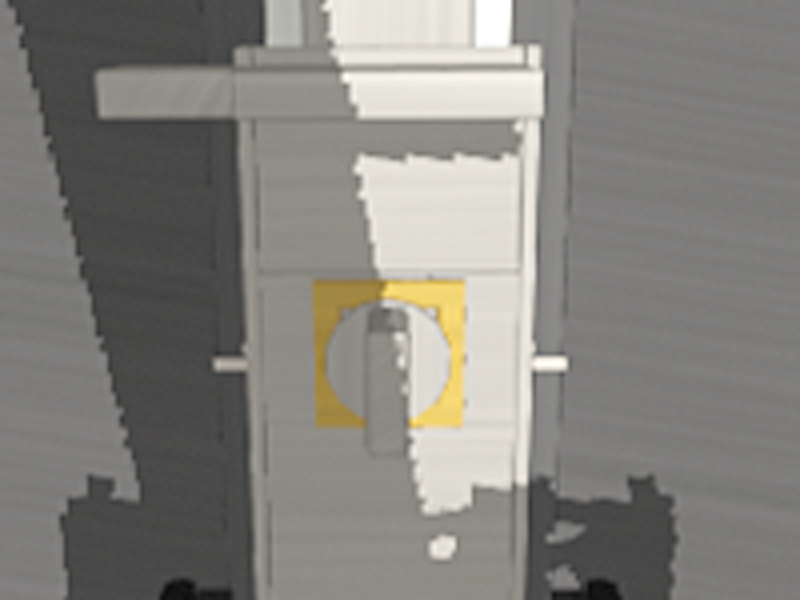

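The flange sits centred on the washer with the bar along the rail (crop (388,365)), the marks are level with crop v≈363, and the gripper is clear. The screw stands about 12 mm past the mark and turned freely below the nut bar, so it's locked.

```bash
python3 -c "
from bench import job
print(job.close_job())"
```

```text
the job is handed in; nothing more can be done
None
```

The bracket is back over the nut bar's hole (about 12 mm past the mark), and the thumbscrew is through both holes, pressed down, turned a quarter and released. The job was handed in at about 19 s, with no judging result shown. I never pulled on the screw to test the lock; I take it as locked because it turned freely once pressed down and stayed seated when released.

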